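# Pack a shop order into one tray carton and clamp it down

### The job

Swing the carton's hold-down clamp fully back, then pack every box and tin of the order from the black counter mat into the shallow carton, each standing upright and flat on the carton floor, side by side with nothing stacked. Finally swing the clamp fully shut over the packed goods, and leave the bag roll, the sauce bottle and the jar beside the work as they are.

Things in the scene. Friction and masses are not known exactly. Their poses are not given: they have to be found in the camera images.
- carton_floor (a point): centre of the inner floor of the open cardboard tray carton, fixed to the counter. Inside: 216 mm along this frame's x, 122 mm along its y; floor 5 mm above the counter, walls 5 mm thick, 35 mm high from the counter. x points to the end where the clamp is hinged, z up. The whole order fits in two rows along x: 60 mm wide tall goods in one, 50 mm wide low goods in the other.
- bail (a joint): hold-down clamp: steel bail (two arms, black crossbar, flat plate beneath) hinged at the +x end of the carton. 0 = shut, level over the carton; grows to 1.95 rad as it swings up and back. Starts at 0 to 0.25. Friction holds it anywhere; about 5 N at the crossbar moves it. Shut, its plate (34 x 100 mm, 75 mm from the hinge line) is 89 mm above the counter, 4 mm over a seated tall box.
- bail_handle (a point): centre of the clamp's crossbar, a black bar 14 mm thick and 84 mm long parallel to the carton's y, free to be gripped between the two arms (66 mm apart clear); with the clamp shut it lies 120 mm above the counter, 150 mm along -x from the hinge line and 20 mm above it, and it turns about point bail_hinge.
- bail_hinge (a point): centre of the clamp's hinge line, which runs parallel to the carton's y, 152 mm along +x from the carton's centre and 100 mm above the counter. The two hinge ears are 112 mm high, at x = 140 to 164 mm.
- mat: black rubber counter mat, 300 x 370 x 4 mm, fixed; origin at the centre of its underside. The order stands on it.
- tall_long: closed plain cardboard box, 90 x 60 x 80 mm (x, y, height) standing on the mat; origin at the centre of its underside, x along its 90 mm side, z up; 0.1 to 0.35 kg. May be absent.
- tall_square: closed plain cardboard box, 60 x 60 x 80 mm (x, y, height) standing on the mat; origin at the centre of its underside, x along its 60 mm side, z up; 0.1 to 0.35 kg. May be absent.
- tall_thin: closed plain cardboard box, 50 x 60 x 80 mm (x, y, height) standing on the mat; origin at the centre of its underside, x along its 50 mm side, z up; 0.1 to 0.35 kg. May be absent.
- low_long: closed plain cardboard box, 90 x 50 x 55 mm (x, y, height) standing on the mat; origin at the centre of its underside, x along its 90 mm side, z up; 0.1 to 0.35 kg. May be absent.
- low_short: closed plain cardboard box, 60 x 50 x 55 mm (x, y, height) standing on the mat; origin at the centre of its underside, x along its 60 mm side, z up; 0.1 to 0.35 kg. May be absent.
- tin: round closed steel tin with a paper band, 50 mm across and 55 mm high, standing on the mat; origin at the centre of its underside, z up; 0.1 to 0.25 kg. May be absent.
- bag_roll: bystander: white roll of bags, 110 mm across, 220 mm high, standing; origin at the centre of its underside
- sauce: bystander: brown sauce bottle, 60 mm across, 190 mm high, standing; origin at the centre of its underside
- jar: bystander: squat brown jar, 72 mm across, 85 mm high, standing; origin at the centre of its underside
Not all that is in view belongs to the job. What is shaped like the tall_long but green or purple is not meant. What is shaped like the tall_thin but blue or green is not meant.

How it is judged:
By the outcome, as a careful person would: the job done as asked, in the order asked, and still so for the second after the job is handed in, with the robot touching nothing.
Of tall_long, tall_square, tall_thin, low_long, low_short, tin only 4 to 6 are there at a start; the rules pass over those that are not, and their reading is None.
At some moment in a run one of tall_long, tall_square, low_long, low_short, tin may be knocked a few centimetres aside while the robot is not near it.
It also fails if it takes over 210 s, if anything falls off the work surface, if the arm or the gripper's body presses on something with over 40 N, if the wrist force passes 120 N, or if a joint passes its speed limit or range.

### The arm

A 6-joint arm with a two-finger parallel gripper is mounted at the origin on the work surface. World frame = base frame: x ahead of the robot, y to its left, z up, the work surface at z = 0. Lengths are in m, angles in rad, forces in N, time in s.
With the tool pointing down it reaches from about 0.3 to 0.875 m from the base axis. Payload 6.4 kg.
Tool frame: the origin (TCP) lies where the fingers leave the gripper's body, on its centre line; the fingertips stand 73 mm ahead of it and the grasp point (between the pads) lies 54 mm ahead of it; z points along the fingers, y is the line along which they close (so a half turn about z gives the same grasp; the last joint's range is limited). The gripper opens to 85 mm and grips with 20 to 120 N. Pads are 22 mm wide; open, the fingers measure 114 mm over their backs; the gripper's body (76 mm by 85 mm) begins 54 mm behind the grasp point. The pads swing forward as they close: fully open they stand 13 mm farther back than shut.
Start: joints at [-1.377, 0.181, 1.607, -0, 1.354, -0.206], TCP at [0.224, -0.53, 0.304] pointing down, gripper open.
Joint ranges: [-2.99, 2.99], [-0.89, 2.07], [0.3, 2.58], [-1.14, 4.28], [0, 2.63], [-3.12, 3.12]. Speed limits (rad/s): [2.57, 2.57, 3.01, 3.14, 3.14, 3.14].

### API

Orientations are given as a unit quaternion [w, x, y, z].
In Python, from bench import ctrl gives the robot as it stands.
- The arm moves only by the tool carry_out, never from a script. Its argument "steps" is one flat list of numbers, 7 for each row, row after row: the shift along the tool's x, y, z in m, then the turn, a rotation vector about the tool's x, y, z in rad, then the opening, from 0 (shut) to 1 (fully open). In form: [dx, dy, dz, wx, wy, wz, claw, dx, dy, dz, wx, wy, wz, claw, ...]. A call has 1 to 20 rows; each row is the pose to reach, as a shift and turn from the pose commanded when the call began, along the tool's axes at that moment; what a row does not reach only later rows make up. A row lasts 1/10 s, in which the tool goes at most 50 mm and 8.59 degrees, less where a joint would pass 70% of its speed; a pose out of reach is approached as far as the arm can. A call with a gripper value outside its range is refused whole. The fingers move at their own pace and stop on an object; the grip force is fixed at half the most. Time passes only in rows, so rows that repeat a pose let the fingers close. It gives the time, the measured TCP pose, the force, the opening and the grip force at its end, in the units of the state.
- ctrl.get_obs(): the state, without advancing time (a new reading comes with each control period).
- ctrl.camera(name): name is "scene" or "top" or "wrist"; returns the picture (400x640x3 uint8, red, green, blue); there is no depth.
- ctrl.camera_params(name): a dict with "vertical_fov" (degrees; the focal length in pixels is half the picture's height over the tangent of half this angle, whatever the lens; pixels are square), "cx", "cy" (the principal point, pixels), "cam_to_world" (4x4, takes a point from camera to world coordinates); the wrist camera has in their place "hand_eye" (4x4, takes a point from camera to tool coordinates, whose origin is the TCP and whose axes are the flange's). Camera axes: x right, y down, z forward; pixel columns grow to the right and rows downward; lengths in m; the calibration is good to about 2 mm. A picture is of the moment at which its call begins: read the wrist's pose just before it. camera_params takes no time and is no camera call.
- ctrl.hand_in(): hands the job in; it is judged then, once.
The state is a dict: "time_s": time; "q": joint angles; "dq": joint speeds; "joint_efforts": joint torques, N m; "eef_pos": TCP position; "eef_rot": TCP orientation; "wrist_force": force on the tool from outside, world axes, zero at the start; "torque": the same for the moment, N m; "opening": opening from 0.0 (shut) to 1.0 (fully open); "grasp_force": force on a finger pad.
Only numpy, scipy, OpenCV 4.12 (cv2) and the standard library are available. Lean on these libraries where they do the work, as an engineer would, in place of code of your own. Each camera call takes 0.05 s, during which the arm holds its last target. There are 200 camera calls.

## Working session

There is one attempt and no reset: what is moved stays moved. The work goes in short steps, Python scripts to look and compute and a tool call to move; the robot and the scene stay as the last step left them, time stands still between calls to the robot, and variables do not carry over. Pictures are saved under pics/ and viewed, at most 14 in all, crops included, and the job is handed in when it is done.

Besides the shell and the picture viewer there is one more tool, called after "Call:" in YAML: its name, and indented under it one key for each argument. carry_out: Moves the arm, as the interface text tells. Its arguments: {"type":"object","properties":{"steps":{"type":"array"}},"required":["steps"]}

```bash
ls; mkdir -p pics
python3 - <<'E'
from bench import ctrl
import cv2,numpy as np
np.set_printoptions(precision=4,suppress=True)
o=ctrl.get_obs();print(o)
for n in("top","scene"):
    cv2.imwrite(f"pics/{n}0.png",ctrl.camera(n)[:,:,::-1]);print(n,ctrl.camera_params(n))
print(ctrl.camera_params("wrist"))
E
```

```text
pics
{'time_s': 0.0, 'q': array([-1.3773,  0.1816,  1.608 , -0.    ,  1.3538, -0.2063]), 'dq': array([-0.0007,  0.0004,  0.0014, -0.0003, -0.0028, -0.0015]), 'joint_efforts': array([ -0.0003, -44.487 , -35.134 ,  -0.0003,   0.009 ,   0.    ]), 'eef_pos': array([ 0.2237, -0.5292,  0.303 ]), 'eef_rot': array([-0.0009,  0.9801,  0.1986,  0.    ]), 'wrist_force': array([ 0.9548, -0.5465,  0.6301]), 'torque': array([-0.01  ,  0.0055,  0.0254]), 'grasp_force': 0.0, 'opening': 0.9979035701286568}
top {'vertical_fov': 49.697532068959255, 'cx': 320.0335234980838, 'cy': 197.11095997773938, 'cam_to_world': array([[ 0.0107, -0.9857,  0.1681,  0.3353],
       [-0.9999, -0.0086,  0.0129,  0.0029],
       [-0.0113, -0.1682, -0.9857,  1.5886],
       [ 0.    ,  0.    ,  0.    ,  1.    ]])}
scene {'vertical_fov': 54.80795205630984, 'cx': 321.19671675780046, 'cy': 197.91514217583224, 'cam_to_world': array([[-0.2369,  0.5403, -0.8075,  1.6725],
       [ 0.9713,  0.1127, -0.2096,  0.2864],
       [-0.0222, -0.8339, -0.5514,  0.8249],
       [ 0.    ,  0.    ,  0.    ,  1.    ]])}
{'vertical_fov': 61.56040468044702, 'cx': 321.40482488592585, 'cy': 200.3520518893927, 'hand_eye': array([[ 0.0006, -0.9503, -0.3112,  0.0804],
       [ 1.    ,  0.0007, -0.0001,  0.0002],
       [ 0.0003, -0.3112,  0.9503, -0.0707],
       [ 0.    ,  0.    ,  0.    ,  1.    ]])}
```

View pics/top0.png

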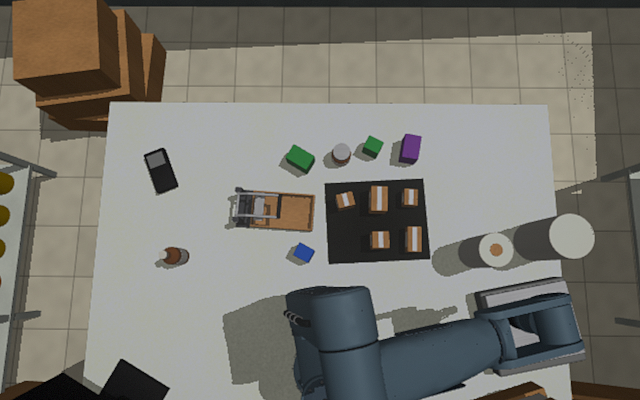

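View pics/scene0.png

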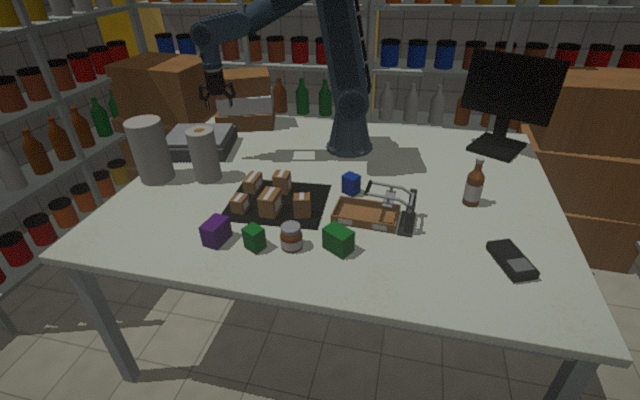

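The top view shows the mat at (325-430, 180-262) with five cardboard boxes, at (345,199), (379,198), (410,197), (380,240) and (414,239). The carton is at (275,211) with its clamp hinge at the left (+y). The blue, green and purple boxes lie off the mat and are not meant. I'll enlarge the crop.

Run:
```python
import cv2
a=cv2.imread("pics/top0.png")[170:270,225:435]
a=cv2.convertScaleAbs(a,alpha=1.5)
cv2.imwrite("pics/crop1.png",cv2.resize(a,None,fx=3.8,fy=3.8,interpolation=cv2.INTER_CUBIC))
```

```text
(no output)
```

View pics/crop1.png

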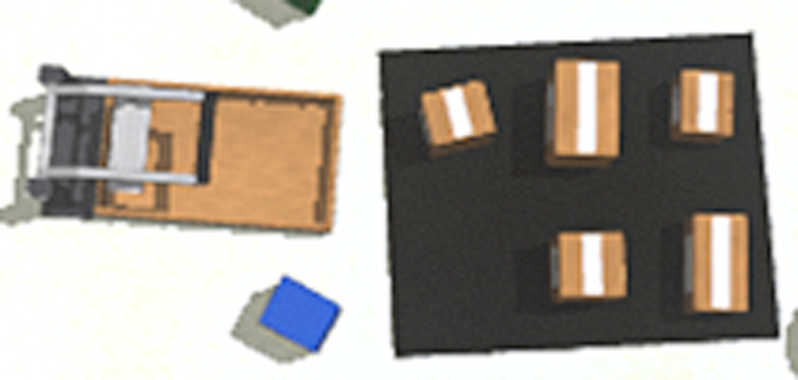

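The crop shows five plain taped boxes and no tin. The carton's hinge is at the left, and the clamp lies over the carton. Next come rough positions.

```bash
cat > h.py <<'E'
from bench import ctrl
import cv2,numpy as np
from scipy.spatial.transform import Rotation as R
np.set_printoptions(precision=4,suppress=True)
def rot(o): return R.from_quat(np.roll(o["eef_rot"],-1)).as_matrix()
def pose(o):
    T=np.eye(4);T[:3,:3]=rot(o);T[:3,3]=o["eef_pos"];return T
def cam(n,save=None):
    o=ctrl.get_obs();im=ctrl.camera(n)[:,:,::-1].copy();p=ctrl.camera_params(n)
    T=pose(o)@p["hand_eye"] if n=="wrist" else p["cam_to_world"]
    if save: cv2.imwrite(f"pics/{save}.png",im); np.savez(f"pics/{save}.npz",T=T,f=200/np.tan(np.radians(p["vertical_fov"]/2)),c=[p["cx"],p["cy"]])
    return im
def load(s):
    return cv2.imread(f"pics/{s}.png"),np.load(f"pics/{s}.npz")
def ray(d,uv,z):
    uv=np.atleast_2d(uv).astype(float);T=d["T"]
    r=np.c_[(uv-d["c"])/d["f"],np.ones(len(uv))]@T[:3,:3].T
    s=(z-T[2,3])/r[:,2];return T[:3,3]+r*s[:,None]
def proj(d,P):
    P=np.atleast_2d(P);q=(P-d["T"][:3,3])@d["T"][:3,:3];return q[:,:2]/q[:,2:]*d["f"]+d["c"]
def togo(P,ydir,o=None):
    """shift (tool axes) and yaw turn to bring TCP to P, tool down, tool y along +-ydir(angle in world)"""
    o=o or ctrl.get_obs();M=rot(o)
    d=M.T@(np.array(P)-o["eef_pos"])
    out=[]
    for a in(ydir,ydir+np.pi):
        y=np.array([np.cos(a),np.sin(a),0]);z=np.array([0,0,-1.]);x=np.cross(y,z)
        out.append(R.from_matrix(M.T@np.c_[x,y,z]).as_rotvec())
    out.sort(key=np.linalg.norm)
    print("shift",d,"turn",out[0],"or",out[1],"q6",o["q"][5])
E
python3 - <<'E'
from h import *
cam("top","t1");im,d=load("t1")
g=lambda uv,z:ray(d,uv,z)[:,:2]
k=3.8;c=lambda *a:np.array(a)/k+[225,170]
print("mat",g(c((380,52),(752,33),(778,337),(397,355)),.004))
print("carton",g(c((343,95),(330,233)),.035))
print("bar",g(c((210,95),(205,183)),.12))
for n,p,z in(("A",(457,113),.059),("B",(587,108),.084),("C",(706,103),.059),("D",(592,265),.059),("E",(719,262),.084)): print(n,g(c(p),z),g(c(p),.084))
# box outlines
h=cv2.cvtColor(im,cv2.COLOR_BGR2GRAY)
m=np.zeros_like(h);m[182:262,330:428]=(h[182:262,330:428]>60)*255
for q in cv2.findContours(m,0,1)[0]:
    if cv2.contourArea(q)>80:
        r=cv2.minAreaRect(q);print(r)
for n,p in (("bluebox",(303,253)),("green1",(300,159)),("jar",(341,154)),("roll",(572,236)),("white",(495,250)),("sauce",(175,256))): print(n,g(p,.08))
E
```

```text
mat [[ 0.6566  0.0057]
 [ 0.6788 -0.3602]
 [ 0.3826 -0.3762]
 [ 0.3619 -0.0131]]
carton [[0.6079 0.0408]
 [0.475  0.0515]]
bar [[0.5919 0.1598]
 [0.5114 0.1622]]
A [[ 0.5874 -0.0676]] [[ 0.5832 -0.0665]]
B [[ 0.589 -0.187]] [[ 0.589 -0.187]]
C [[ 0.599  -0.3023]] [[ 0.5947 -0.2973]]
D [[ 0.4454 -0.193 ]] [[ 0.4436 -0.1898]]
E [[ 0.4475 -0.3056]] [[ 0.4475 -0.3056]]
((379.5, 239.5), (17.0, 19.0), 90.0)
((413.0, 238.5), (25.0, 16.0), 90.0)
((344.9118347167969, 199.14706420898438), (14.309601783752441, 17.220027923583984), 75.96376037597656)
((409.5, 196.5), (17.0, 15.0), 90.0)
((378.0, 198.0), (24.0, 18.0), 90.0)
((425.0, 206.5), (49.0, 4.0), 90.0)
bluebox [[0.3954 0.0797]]
green1 [[0.7311 0.0963]]
jar [[ 0.7508 -0.0511]]
roll [[ 0.4634 -0.8524]]
white [[ 0.4124 -0.5839]]
sauce [[0.3805 0.5247]]
```

Call:
carry_out:
  steps: [0.0,0,-0.05,0,0,0,1,0.533,-0.296,-0.117,0,0,0.4,1,0.533,-0.296,-0.117,0,0,0.4,1,0.533,-0.296,-0.117,0,0,0.4,1,0.533,-0.296,-0.117,0,0,0.4,1,0.533,-0.296,-0.117,0,0,0.4,1,0.533,-0.296,-0.117,0,0,0.4,1,0.533,-0.296,-0.117,0,0,0.4,1,0.533,-0.296,-0.117,0,0,0.4,1,0.533,-0.296,-0.117,0,0,0.4,1,0.533,-0.296,-0.117,0,0,0.4,1,0.533,-0.296,-0.117,0,0,0.4,1,0.533,-0.296,-0.117,0,0,0.4,1,0.533,-0.296,-0.117,0,0,0.4,1,0.533,-0.296,-0.117,0,0,0.4,1,0.533,-0.296,-0.117,0,0,0.4,1,0.533,-0.296,-0.117,0,0,0.4,1]

```text
time_s: 1.85
eef_pos: [0.5989, -0.0508, 0.4206]
eef_rot: [0.0, 1.0, -0.001, -0.0]
wrist_force: [0.1, -0.6, -0.0]
opening: 1.0
grasp_force: 0.0
```

Run:
```python
from h import *
cam("wrist","w1")
```

```text
(no output)
```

View pics/w1.png

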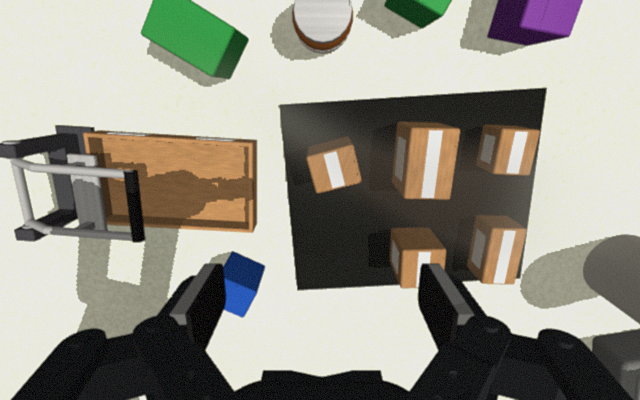

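The wrist view (TCP 0.42 m up) shows the carton at (85-257, 132-232), with the clamp bar from (131,171) to (139,240). The boxes are A (333,166), B (427,160), C (515,150), D (418,255) and E (498,248).

```bash
cat > seg.py <<'E'
from h import *
def tops(name,roi,matpoly=None):
    im,d=load(name);hsv=cv2.cvtColor(im,cv2.COLOR_BGR2HSV)
    x0,y0,x1,y1=roi
    b=((hsv[:,:,1]>90)&(hsv[:,:,0]<25)&(hsv[:,:,2]>138))|((hsv[:,:,2]>185)&(hsv[:,:,1]<60))
    m=np.zeros(b.shape,np.uint8);m[y0:y1,x0:x1]=b[y0:y1,x0:x1]*255
    m=cv2.morphologyEx(m,cv2.MORPH_OPEN,np.ones((3,3)))
    return im,d,m
if __name__=="__main__":
    im,d=load("w1");hsv=cv2.cvtColor(im,cv2.COLOR_BGR2HSV)
    for p in((322,160),(348,178),(420,160),(440,160),(450,160),(402,175),(505,150),(529,150),(484,150),(490,250),(510,250),(475,255),(405,265),(410,240)): print(p,hsv[p[1],p[0]])
    im,d,m=tops("w1",(292,104,534,284))
    cv2.imwrite("pics/m.png",m)
    for q in cv2.findContours(m,0,1)[0]:
        if cv2.contourArea(q)<300: continue
        c=np.array(q[:,0])
        for z in(.059,.084):
            P=ray(d,c,z)[:,:2];r=cv2.minAreaRect((P*1000).astype(np.float32));print(z,c.mean(0),np.round(r[0],1),np.round(r[1],1),round(r[2],1))
    # carton
    print(ray(d,[(257,139),(254,231)],.035))
E
python3 seg.py
```

```text
(322, 160) [ 15 126 184]
(348, 178) [ 15 127 187]
(420, 160) [ 14 127 189]
(440, 160) [ 15 131 194]
(450, 160) [ 14 128 205]
(402, 175) [ 16  69 103]
(505, 150) [ 15 126 188]
(529, 150) [ 15 123 193]
(484, 150) [ 23  29 115]
(490, 250) [ 15 124 193]
(510, 250) [ 40   3 227]
(475, 255) [ 25  29 105]
(405, 265) [ 15 130 194]
(410, 240) [ 14 117  96]
0.059 [420.8889 263.1754] [ 436.5 -197.4] [55.  61.2] 1.4
0.084 [420.8889 263.1754] [ 450.6 -188.9] [51.8 57.7] 1.4
0.059 [505.1053 255.9665] [ 452.6 -315.2] [56.6 87.7] 89.9
0.084 [505.1053 255.9665] [ 465.8 -299.9] [53.3 82.7] 89.9
0.059 [529.4196 235.6853] [ 483.6 -345.6] [106.1  15. ] 3.5
0.084 [529.4196 235.6853] [ 494.9 -328.5] [100.   14.2] 3.5
0.059 [333.7545 168.1257] [580.5 -67.4] [51.7 62. ] 15.0
0.084 [333.7545 168.1257] [586.2 -66.5] [48.7 58.4] 15.0
0.059 [514.491  152.5389] [ 602.7 -302.4] [48.2 58.2] 87.1
0.084 [514.491  152.5389] [ 607.1 -287.9] [45.4 54.8] 87.1
0.059 [430.7578 164.0586] [ 587.  -194.1] [62.1 93.7] 89.1
0.084 [430.7578 164.0586] [ 592.4 -185.8] [58.5 88.3] 89.1
[[0.6167 0.036  0.035 ]
 [0.482  0.0487 0.035 ]]
```

Run:
```python
import cv2,numpy as np
im=cv2.imread("pics/w1.png");m=cv2.imread("pics/m.png",0)
a=im[85:295,285:550].copy();q=cv2.findContours(m[85:295,285:550],0,1)[0]
b=cv2.resize(a,None,fx=3,fy=3,interpolation=cv2.INTER_CUBIC)
cv2.drawContours(b,[c*3+1 for c in q],-1,(0,0,255),1)
cv2.imwrite("pics/crop2.png",b)
```

```text
(no output)
```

View pics/crop2.png

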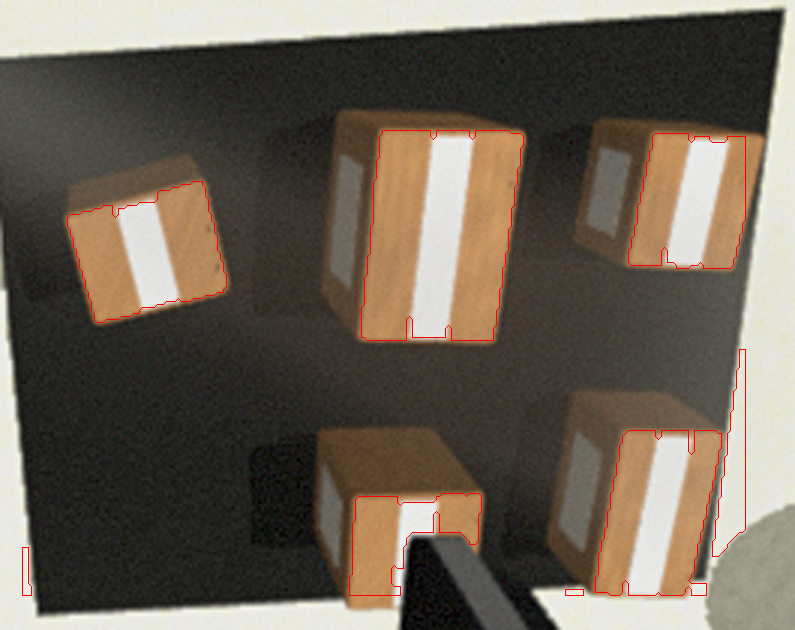

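Run:
```python
from h import *
im,d=load("w1")
for n,b,t in(("A",(72,187),(67,214)),("A2",(192,157),(205,181)),("B",(325,308),(360,341)),("B2",(337,112),(380,131)),("C",(577,243),(628,266)),("C2",(596,121),(650,134)),("E",(550,558),(595,593)),("E2",(574,393),(622,432)),("D2",(318,430),(352,497))):
    o=np.array([285,85]);b=np.array(b)/3+o;t=np.array(t)/3+o
    P=ray(d,b,.004)[0]
    hs=np.linspace(.02,.12,201);e=[np.linalg.norm(proj(d,[P[0],P[1],h])[0]-t) for h in hs]
    print(n,P[:2],"h",hs[np.argmin(e)],min(e))
o=np.array([285,85])
for n,z,q in(("A",.059,[(67,214),(205,181),(228,292),(97,324)]),("B",.084,[(380,131),(525,132),(494,342),(360,341)]),("C",.059,[(650,134),(764,140),(733,269),(628,266)]),("D",.084,[(352,497),(482,493),(0,0),(345,607)]),("E",.084,[(622,432),(724,432),(693,596),(595,593)])):
    for zz in (z,.143-z):
        P=ray(d,np.array(q)/3+o,zz)[:,:2];print(n,zz,P.mean(0),[round(float(np.linalg.norm(P[i]-P[i-1])),4) for i in range(4)], np.degrees(np.arctan2(*(P[1]-P[2])[::-1])))
```

```text
A [ 0.6004 -0.0328] h 0.0735 0.26063718830239696
A2 [ 0.6147 -0.0906] h 0.0765 0.3040690635291729
B [ 0.5393 -0.1593] h 0.0655 2.858019031621929
B2 [ 0.6357 -0.1586] h 0.084 0.22388889124708028
C [ 0.5725 -0.2813] h 0.05450000000000001 0.5530416788964951
C2 [ 0.6314 -0.2818] h 0.05450000000000001 0.41112436629225846
E [ 0.397  -0.2917] h 0.0465 4.285836188888678
E2 [ 0.4934 -0.2911] h 0.05550000000000001 0.09280151043520085
D2 [ 0.4729 -0.16  ] h 0.0815 0.11396615988115855
A 0.059 [ 0.5799 -0.0683] [0.0514, 0.061, 0.0506, 0.0601] 13.275732358647195
A 0.08399999999999999 [ 0.5857 -0.0673] [0.0484, 0.0575, 0.0476, 0.0566] 13.27573235864722
B 0.084 [ 0.5913 -0.1866] [0.0878, 0.0577, 0.0878, 0.057] -1.2786211491129558
B 0.05899999999999998 [ 0.5859 -0.1949] [0.0932, 0.0613, 0.0932, 0.0605] -1.2786211491129627
C 0.059 [ 0.6018 -0.303 ] [0.0572, 0.0487, 0.0561, 0.0465] -2.3977363362887383
C 0.08399999999999999 [ 0.6063 -0.2885] [0.0539, 0.0459, 0.0529, 0.0438] -2.3977363362887356
D 0.084 [ 0.5133 -0.1365] [0.0567, 0.058, 0.2947, 0.307] -135.07042280284315
D 0.05899999999999998 [ 0.5031 -0.1418] [0.0601, 0.0616, 0.3128, 0.3259] -135.07042280284315
E 0.084 [ 0.4649 -0.2979] [0.0807, 0.0447, 0.0823, 0.0457] 0.8505958133294884
E 0.05899999999999998 [ 0.4517 -0.3131] [0.0857, 0.0474, 0.0874, 0.0485] 0.8505958133294963
```

Heights from the vertical edges and from the footprint sizes agree: A tall_thin, B tall_long, C low_short, D tall_square, E low_long. All are plain cardboard. Next I look closer at the carton and clamp.

Call:
carry_out:
  steps: [0,-0.19,0.06,0,0,0,0,0,-0.19,0.06,0,0,0,0,0,-0.19,0.06,0,0,0,0,0,-0.19,0.06,0,0,0,0,0,-0.19,0.06,0,0,0,0,0,-0.19,0.06,0,0,0,0,0,-0.19,0.06,0,0,0,0]

```text
time_s: 2.6
eef_pos: [0.5999, 0.1388, 0.3615]
eef_rot: [0.0, 1.0, -0.001, 0.0]
wrist_force: [0.8, 0.0, 0.2]
opening: -0.002
grasp_force: 0.0
```

Run:
```python
from h import *
im=cam("wrist","w2");cv2.imwrite("pics/w2b.png",cv2.resize(im,(800,500)))
```

```text
(no output)
```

View pics/w2b.png

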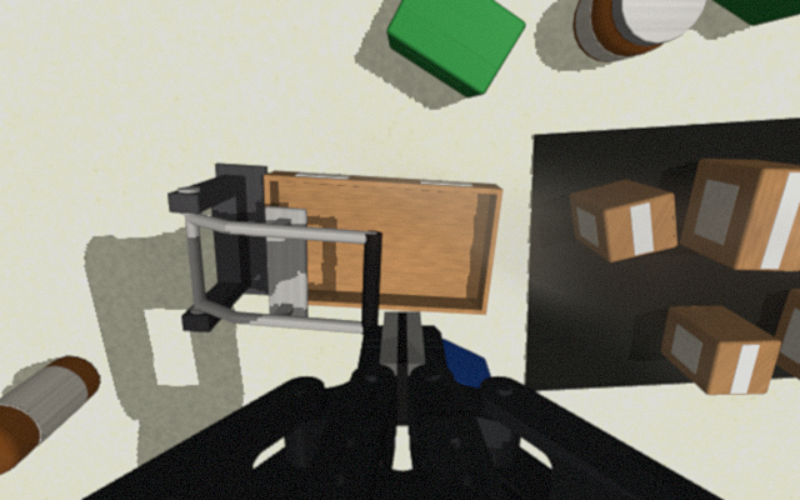

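The carton rim corners are at (503,186), (487,314) and (265,172), in 800-px coordinates. The bar runs from (373,234) to about (370,330).

Run:
```python
from h import *
im,d=load("w2")
P=ray(d,np.array([(503,186),(487,314),(265,172)])/1.25,.035)[:,:2];print(P,np.linalg.norm(P[0]-P[1]),np.linalg.norm(P[0]-P[2]))
y=P[0]-P[1]
ax=P[2]-P[0];a1=np.arctan2(ax[1],ax[0]);a2=np.arctan2(y[1],y[0])+np.pi/2
print(np.degrees([a1,a2]))
a=(2*a1+a2)/3
ex=np.array([np.cos(a),np.sin(a)]);ey=np.array([-ex[1],ex[0]])
# -x end mid
for s in(0,):
    C=(P[0]+P[1])/2+.113*ex;print("centre",C,"yaw",np.degrees(a))
H=C+.152*ex
for th in np.arange(0,.35,.05):
    b=H+(-.15*np.cos(th)+.02*np.sin(th))*ex;z=.1+.15*np.sin(th)+.02*np.cos(th)
    q=proj(d,[[*(b+ey*s),z+.007] for s in(-.042,.042)])
    print(th,b,z,q.ravel()*1.25)
```

```text
[[0.6147 0.0428]
 [0.4804 0.0496]
 [0.6282 0.2671]] 0.13451487663728381 0.22474202757858278
[86.5638 87.0684]
centre [0.554 0.159] yaw 86.73199290775173
0.0 [0.5541 0.161 ] 0.12000000000000001 [375.5379 231.0208 371.7948 330.2191]
0.05 [0.5541 0.1622] 0.12747188059850106 [373.3308 233.6359 369.6795 334.7388]
0.1 [0.5542 0.1637] 0.13487509580258475 [370.5098 236.3202 367.0036 339.3864]
0.15000000000000002 [0.5543 0.1657] 0.14219114142976072 [367.04   239.0698 363.7387 344.1555]
0.2 [0.5545 0.168 ] 0.14940173117608402 [362.8865 241.88   359.8567 349.038 ]
0.25 [0.5546 0.1706] 0.15648884232239135 [358.0141 244.7448 355.3299 354.024 ]
0.30000000000000004 [0.5548 0.1736] 0.16343476078171307 [352.3889 247.6571 350.1319 359.1016]
```

Call:
carry_out:
  steps: [-0.047,-0.023,0.06,0,0,0.058,0.6,-0.047,-0.023,0.06,0,0,0.058,0.6,-0.047,-0.023,0.06,0,0,0.058,0.6,-0.047,-0.023,0.08,0,0,0.058,0.6,-0.047,-0.023,0.12,0,0,0.058,0.6,-0.047,-0.023,0.15,0,0,0.058,0.6,-0.047,-0.023,0.182,0,0,0.058,0.6,-0.047,-0.023,0.182,0,0,0.058,0.6,-0.047,-0.023,0.182,0,0,0.058,0.6,-0.047,-0.023,0.182,0,0,0.058,0,-0.047,-0.023,0.182,0,0,0.058,0,-0.047,-0.023,0.182,0,0,0.058,0,-0.047,-0.023,0.182,0,0,0.058,0,-0.047,-0.023,0.182,0,0,0.058,0,-0.047,-0.023,0.182,0,0,0.058,0]

```text
time_s: 4.15
eef_pos: [0.5538, 0.163, 0.18]
eef_rot: [0.0, 1.0, -0.029, 0.002]
wrist_force: [3.4, -5.0, 2.9]
opening: 0.139
grasp_force: 58.4
```

Run:
```python
from h import *
o=ctrl.get_obs();print(o["eef_pos"],o["wrist_force"],o["opening"],o["grasp_force"],rot(o))
# arc rows: bar path relative, tool tilt k*dth about tool x
th0=0.03;L=.054
ex=np.array([np.cos(np.radians(86.7)),np.sin(np.radians(86.7)),0]);M=rot(o)
def bar(t): return (-.15*np.cos(t)+.02*np.sin(t))*ex+np.array([0,0,.15*np.sin(t)+.02*np.cos(t)])
for t in np.arange(.1,.95,.1):
    dt=t-th0
    db=M.T@(bar(t)-bar(th0))
    ax=M.T@np.cross(np.array([0,0,1.]),ex)  # carton y
    # rotation -ex -> +z about axis a: cross(a,-ex)=z
    a=ax if np.dot(np.cross(ax,M.T@-ex),M.T@[0,0,1.])>0 else -ax
    Rr=R.from_rotvec(a*dt);g=np.array([0,0,L]);s=g+db-Rr.apply(g)
    print(round(t,2),s,a*dt)
```

```text
[0.5538 0.163  0.18  ] [ 3.4147 -4.9788  2.9441] 0.1393084815213341 58.41945469379425 [[ 0.9983 -0.0583  0.0032]
 [-0.0583 -0.9983 -0.0007]
 [ 0.0032  0.0005 -1.    ]]
0.1 [ 0.     -0.0058 -0.0103] [-0.07    0.0001 -0.0002]
0.2 [ 0.0001 -0.0154 -0.0241] [-0.17    0.0001 -0.0005]
0.3 [ 0.0001 -0.0263 -0.037 ] [-0.27    0.0002 -0.0009]
0.4 [ 0.0001 -0.0385 -0.0487] [-0.37    0.0003 -0.0012]
0.5 [ 0.0002 -0.0517 -0.0591] [-0.47    0.0003 -0.0015]
0.6 [ 0.0002 -0.0659 -0.0682] [-0.57    0.0004 -0.0018]
0.7 [ 0.0002 -0.081  -0.0758] [-0.67    0.0005 -0.0022]
0.8 [ 0.0002 -0.0967 -0.0818] [-0.77    0.0006 -0.0025]
0.9 [ 0.0002 -0.113  -0.0863] [-0.87    0.0006 -0.0028]
```

Call:
carry_out:
  steps: [0,-0.0058,-0.0103,-0.07,0,0,0,0,-0.0154,-0.0241,-0.17,0,0,0,0,-0.0263,-0.037,-0.27,0,0,0,0,-0.0385,-0.0487,-0.37,0,0,0,0,-0.0517,-0.0591,-0.47,0,0,0,0,-0.0659,-0.0682,-0.57,0,0,0,0,-0.081,-0.0758,-0.67,0,0,0,0,-0.0967,-0.0818,-0.77,0,0,0,0,-0.113,-0.0863,-0.87,0,0,0,0,-0.113,-0.0863,-0.87,0,0,0,0,-0.113,-0.0863,-0.87,0,0,0]

```text
time_s: 5.25
eef_pos: [0.5606, 0.2773, 0.2658]
eef_rot: [0.421, 0.906, -0.026, -0.01]
wrist_force: [7.7, 0.0, 2.9]
opening: 0.144
grasp_force: 60.8
```

Call:
carry_out:
  steps: [0,0,0,0,0,0,0.6,0,0,0,0,0,0,0.6,0,0,0,0,0,0,0.6,0,0,0,0,0,0,0.6,0,0,-0.05,0,0,0,0.6,0,0,-0.1,0,0,0,0.6,0,0.046,-0.139,0.2,0,0,0.3,0,0.046,-0.139,0.35,0,0,0,0,0.046,-0.139,0.5,0,0,0,0,0.046,-0.139,0.65,0,0,0,0,0.046,-0.139,0.8,0,0,0,0,0.046,-0.139,0.87,0,0,0,0,0.046,-0.139,0.87,0,0,0,0,0.046,-0.139,0.87,0,0,0]

```text
time_s: 6.65
eef_pos: [0.5636, 0.3519, 0.3902]
eef_rot: [0.001, 1.0, -0.03, -0.0]
wrist_force: [-1.2, 0.2, 0.3]
opening: -0.003
grasp_force: 0.0
```

Run:
```python
from h import *
o=ctrl.get_obs();print(o["eef_pos"],rot(o),o["q"],o["wrist_force"]);togo((.557,.165,.40),np.radians(86.7));togo((.557,.165,.28),np.radians(86.7))
togo((.565,.363,.28),np.radians(86.7))
```

```text
[0.5636 0.3519 0.3902] [[ 0.9982 -0.0592 -0.0004]
 [-0.0592 -0.9982 -0.0029]
 [-0.0002  0.0029 -1.    ]] [ 0.3809  0.3275  1.2556 -0.0026  1.5599  2.011 ] [-1.2344  0.1642  0.2847]
shift [ 0.0045  0.187  -0.0093] turn [ 0.0029  0.0002 -0.0017] or [ 0.0003 -0.0046  3.1399] q6 2.0110321991451943
shift [0.0045 0.1867 0.1107] turn [ 0.0029  0.0002 -0.0017] or [ 0.0003 -0.0046  3.1399] q6 2.0110321991451943
shift [ 0.0008 -0.0114  0.1101] turn [ 0.0029  0.0002 -0.0017] or [ 0.0003 -0.0046  3.1399] q6 2.0110321991451943
```

Call:
carry_out:
  steps: [0.004,0.05,0,0,0,0,0,0.004,0.1,0,0,0,0,0,0.004,0.15,0,0,0,0,0,0.004,0.187,0,0,0,0,0,0.004,0.187,0.05,0,0,0,0,0.004,0.187,0.11,0,0,0,0,0.004,0.187,0.11,0,0,0,0,0.004,0.16,0.11,0,0,0,0,0.004,0.14,0.11,0,0,0,0,0.004,0.12,0.11,0,0,0,0,0.003,0.1,0.11,0,0,0,0,0.003,0.08,0.11,0,0,0,0,0.002,0.06,0.11,0,0,0,0,0.002,0.04,0.11,0,0,0,0,0.001,0.02,0.11,0,0,0,0,0.001,0.005,0.11,0,0,0,0,0.001,-0.008,0.11,0,0,0,0,0.001,-0.008,0.11,0,0,0,0,0.001,-0.008,0.11,0,0,0,0]

```text
time_s: 8.55
eef_pos: [0.5647, 0.3611, 0.2793]
eef_rot: [0.0, 1.0, -0.029, -0.001]
wrist_force: [0.0, 0.4, -0.6]
opening: 0.003
grasp_force: 0.0
```

Call:
carry_out:
  steps: [0,-0.006,0,0,0,0,0,0,-0.012,0,0,0,0,0]

```text
time_s: 8.75
eef_pos: [0.5657, 0.3668, 0.2794]
eef_rot: [0.007, 1.0, -0.03, -0.002]
wrist_force: [-8.0, -41.0, 10.4]
opening: -0.0
grasp_force: 21.1
```

Run:
```python
from h import *
im=cam("scene","s2");cv2.imwrite("pics/s2c.png",cv2.resize(im[140:280,300:480],None,fx=4,fy=4))
```

```text
(no output)
```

View pics/s2c.png

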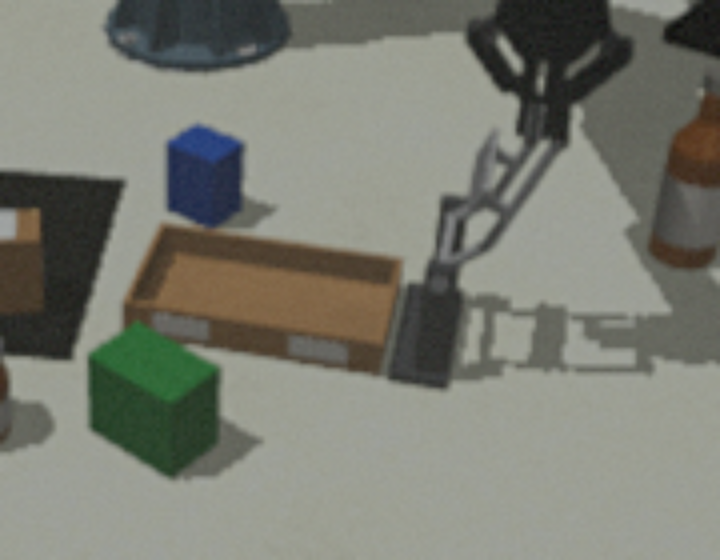

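The bail is fully back against its stop: the push reached 41 N and stalled. Next is a clean look at the carton, then E.

Call:
carry_out:
  steps: [0,0.03,0,0,0,0,0,0.01,0.06,-0.03,0,0,0,0,0.066,0.209,-0.14,0,0,0,0,0.066,0.209,-0.14,0,0,0,0,0.066,0.209,-0.14,0,0,0,0,0.066,0.209,-0.14,0,0,0,0,0.066,0.209,-0.14,0,0,0,0,0.066,0.209,-0.14,0,0,0,0,0.066,0.209,-0.14,0,0,0,0]

```text
time_s: 9.7
eef_pos: [0.619, 0.1608, 0.4189]
eef_rot: [-0.0, 1.0, -0.029, -0.001]
wrist_force: [0.1, -0.1, -0.3]
opening: 0.003
grasp_force: 0.0
```

Run:
```python
from h import *
im=cam("wrist","w3");cv2.imwrite("pics/w3b.png",cv2.resize(im[110:310,60:400],None,fx=2.3,fy=2.3,interpolation=cv2.INTER_CUBIC));print(ctrl.get_obs()["eef_pos"])
```

```text
[0.6188 0.1612 0.4186]
```

View pics/w3b.png

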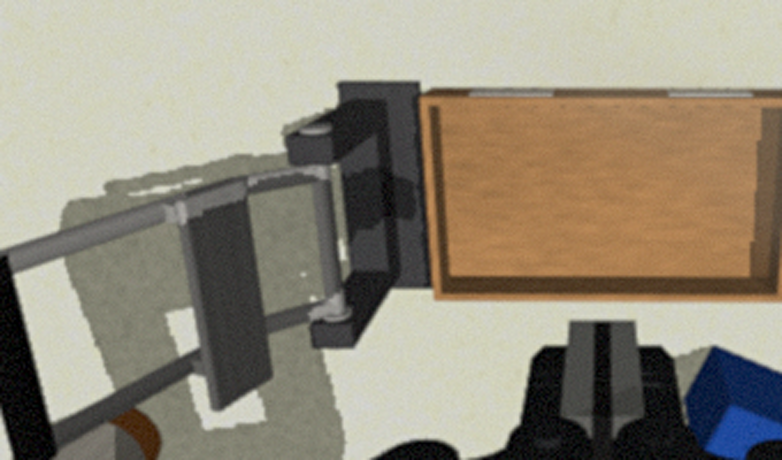

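Run:
```python
from h import *
im,d=load("w3");hsv=cv2.cvtColor(im,cv2.COLOR_BGR2HSV)
w=((hsv[:,:,0]<22)&(hsv[:,:,1]>70)&(hsv[:,:,2]>45))
w=cv2.morphologyEx(w.astype(np.uint8),cv2.MORPH_CLOSE,np.ones((5,5)))
n,l,s,c=cv2.connectedComponentsWithStats(w);k=l[190,320];print(s[k]);w=l==k
rows=range(165,232,3);cols=range(260,380,4)
R_=ray(d,[(np.where(w[r])[0].max()+.5,r) for r in rows],.035)[:,:2]
L_=ray(d,[(np.where(w[r])[0].min()-.5,r) for r in rows],.035)[:,:2]
B_=ray(d,[(c,np.where(w[:,c])[0].max()+.5) for c in cols],.035)[:,:2]
T_=ray(d,[(c,np.where(w[:,c])[0].min()-.5) for c in cols],.035)[:,:2]
def fit(P):
    v=cv2.fitLine(P.astype(np.float32),cv2.DIST_HUBER,0,.001,.001).ravel();return v[2:],v[:2],np.degrees(np.arctan2(v[1],v[0]))%180
for n,P in zip("RLBT",(R_,L_,B_,T_)): print(n,fit(P))
a=np.radians(np.mean([fit(B_)[2],fit(T_)[2],(fit(R_)[2]+90)%180,(fit(L_)[2]+90)%180]));print(np.degrees(a))
ex=np.array([np.cos(a),np.sin(a)]);ey=np.array([-ex[1],ex[0]])
m=lambda P,e:np.median(P@e)
print("len",m(L_,ex)-m(R_,ex),"w",m(B_,ey)-m(T_,ey))
C=ex*(m(L_,ex)+m(R_,ex))/2+ey*(m(B_,ey)-.066);print("centre",C, "alt with T",ex*(m(L_,ex)+m(R_,ex))/2+ey*(m(T_,ey)+.066))
```

```text
[  242   149   167    92 14506]
R (array([0.5523, 0.0469], dtype=float32), array([ 0.9982, -0.0601], dtype=float32), np.float32(176.55315))
L (array([0.559 , 0.2745], dtype=float32), array([ 0.998 , -0.0637], dtype=float32), np.float32(176.34537))
B (array([0.487 , 0.1654], dtype=float32), array([0.0571, 0.9984], dtype=float32), np.float32(86.72764))
T (array([0.6208, 0.1596], dtype=float32), array([0.0656, 0.9978], dtype=float32), np.float32(86.23613))
86.465576
len 0.2275763071815627 w 0.13301380184786882
centre [0.5528 0.1609] alt with T [0.5539 0.1608]
```

Call:
carry_out:
  steps: [-0.141,0.48,0.06,0,0,-0.059,1,-0.141,0.48,0.06,0,0,-0.059,1,-0.141,0.48,0.06,0,0,-0.059,1,-0.141,0.48,0.06,0,0,-0.059,1,-0.141,0.48,0.06,0,0,-0.059,1,-0.141,0.48,0.06,0,0,-0.059,1,-0.141,0.48,0.119,0,0,-0.059,1,-0.141,0.48,0.119,0,0,-0.059,1,-0.141,0.48,0.119,0,0,-0.059,1,-0.141,0.48,0.119,0,0,-0.059,1,-0.141,0.48,0.119,0,0,-0.059,1,-0.141,0.48,0.119,0,0,-0.059,1,-0.141,0.48,0.119,0,0,-0.059,1]

```text
time_s: 11.05
eef_pos: [0.4513, -0.3097, 0.3007]
eef_rot: [-0.001, 1.0, 0.001, -0.0]
wrist_force: [-0.1, -0.1, 0.1]
opening: 1.004
grasp_force: 0.0
```

```bash
cat > box.py <<'E'
from h import *
import sys
# usage: box.py name topz x y longaxis_sizes : measure top face nearest image of (x,y,topz)
def box(name,z,guess,zc):
    cam("wrist",name);im,d=load(name);hsv=cv2.cvtColor(im,cv2.COLOR_BGR2HSV)
    b=((hsv[:,:,1]>90)&(hsv[:,:,0]<25)&(hsv[:,:,2]>145))|((hsv[:,:,2]>190)&(hsv[:,:,1]<40))
    m=cv2.morphologyEx(b.astype(np.uint8),cv2.MORPH_CLOSE,np.ones((3,3)))
    m=cv2.morphologyEx(m,cv2.MORPH_OPEN,np.ones((7,7)))
    u=proj(d,[*guess,z])[0]
    for q in cv2.findContours(m,0,1)[0]:
        if cv2.pointPolygonTest(q,tuple(map(float,u)),True)>-15 and cv2.contourArea(q)>500:
            P=ray(d,q[:,0],z)[:,:2];c,s,a=cv2.minAreaRect((P*1000).astype(np.float32))
            print("px",q[:,0].min(0),q[:,0].max(0),"centre",c,"size",s,"angle of first side",a)
    o=ctrl.get_obs();print("tcp",o["eef_pos"],"yaw",np.degrees(np.arctan2(*rot(o)[1::-1,0])),"q6",o["q"][5])
if __name__=="__main__":
    n,z,x,y=sys.argv[1:5];box(n,float(z),(float(x),float(y)),0)
E
python3 box.py e1 .059 .45 -.31
```

```text
px [299 131] [351 221] centre (451.9386901855469, -311.7830810546875) size (48.130470275878906, 88.00363159179688) angle of first side 88.8084716796875
tcp [ 0.4517 -0.3094  0.3013] yaw 0.13631635267669862 q6 0.7505403129185786
```

Call:
carry_out:
  steps: [0,0.0025,0.05,0,0,0.023,1,0,0.0025,0.1,0,0,0.023,1,0,0.0025,0.15,0,0,0.023,1,0,0.0025,0.18,0,0,0.023,1,0,0.0025,0.193,0,0,0.023,1,0,0.0025,0.193,0,0,0.023,1,0,0.0025,0.193,0,0,0.023,0,0,0.0025,0.193,0,0,0.023,0,0,0.0025,0.193,0,0,0.023,0,0,0.0025,0.193,0,0,0.023,0,0,0.0025,0.193,0,0,0.023,0]

```text
time_s: 12.2
eef_pos: [0.4521, -0.3144, 0.1105]
eef_rot: [0.001, 1.0, -0.011, 0.002]
wrist_force: [1.0, 2.1, 5.1]
opening: 0.569
grasp_force: 63.9
```

Call:
carry_out:
  steps: [0,0,-0.05,0,0,0,0,0,0,-0.1,0,0,0,0,0,-0.03,-0.14,0,0,-0.14,0,0.056,-0.421,-0.14,0,0,-0.28,0,0.056,-0.421,-0.14,0,0,-0.42,0,0.056,-0.421,-0.14,0,0,-0.56,0,0.056,-0.421,-0.14,0,0,-0.7,0,0.056,-0.421,-0.14,0,0,-0.84,0,0.056,-0.421,-0.14,0,0,-0.98,0,0.056,-0.421,-0.14,0,0,-1.12,0,0.056,-0.421,-0.14,0,0,-1.26,0,0.056,-0.421,-0.14,0,0,-1.4,0,0.056,-0.421,-0.14,0,0,-1.531,0,0.056,-0.421,-0.14,0,0,-1.531,0,0.056,-0.421,-0.14,0,0,-1.531,0]

```text
time_s: 13.7
eef_pos: [0.5163, 0.1062, 0.2486]
eef_rot: [0.0, 0.73, 0.683, 0.0]
wrist_force: [1.1, -0.7, -2.1]
opening: 0.572
grasp_force: 63.7
```

```bash
cat > pl.py <<'E'
from h import *
import sys
x,y,z,off=map(float,sys.argv[1:5])  # carton coords, TCP z, yaw of tool y rel carton y in deg
a=np.radians(86.5);ex=np.array([np.cos(a),np.sin(a)]);ey=np.array([-ex[1],ex[0]])
w=np.array([.553,.1605])+x*ex+y*ey
o=ctrl.get_obs();print("w",w,"tcp",o["eef_pos"],"f",o["wrist_force"],o["opening"])
togo((*w,z),a+np.pi/2+np.radians(off),o)
E
python3 pl.py -.055 .0325 .113 0
```

```text
w [0.5172 0.1076] tcp [0.5163 0.1062 0.2486] f [ 1.0609 -0.7474 -2.0524] 0.5716292435874178
shift [0.0015 0.0007 0.1356] turn [ 0.001  -0.     -0.0047] or [-0.     -0.0015  3.1369] q6 0.04322924592018333
```

Call:
carry_out:
  steps: [0.0015,0.001,0.05,0,0,-0.005,0,0.0015,0.001,0.09,0,0,-0.005,0,0.0015,0.001,0.115,0,0,-0.005,0,0.0015,0.001,0.13,0,0,-0.005,0,0.0015,0.001,0.137,0,0,-0.005,0,0.0015,0.001,0.137,0,0,-0.005,0,0.0015,0.001,0.137,0,0,-0.005,0]

```text
time_s: 14.4
eef_pos: [0.518, 0.1073, 0.1119]
eef_rot: [0.001, 0.728, 0.686, 0.001]
wrist_force: [-0.2, -0.1, -2.2]
opening: 0.569
grasp_force: 63.7
```

Call:
carry_out:
  steps: [0,0,0.001,0,0,0,0.85,0,0,0.001,0,0,0,0.85,0,0,0.001,0,0,0,0.85,0,0,0.001,0,0,0,0.85,0,0,-0.05,0,0,0,0.85,0,0,-0.1,0,0,0,1,0,0,-0.15,0,0,0,1]

```text
time_s: 15.1
eef_pos: [0.5168, 0.1077, 0.2613]
eef_rot: [-0.0, 0.727, 0.687, -0.0]
wrist_force: [1.9, 0.3, 0.1]
opening: 0.996
grasp_force: 0.0
```

Run:
```python
from h import *
cam("wrist","p1");im,d=load("p1");togo((.60,-.303,.30),np.radians(90))
hsv=cv2.cvtColor(im,cv2.COLOR_BGR2HSV)
m=(((hsv[:,:,2]>190)&(hsv[:,:,1]<40))).astype(np.uint8)
u=proj(d,[.5172,.1076,.06]);print(u)
n,l,s,c=cv2.connectedComponentsWithStats(m)
for i in range(1,n):
    if s[i][4]>150: print(s[i],ray(d,c[i],.06))
```

```text
shift [-0.4058  0.1026 -0.0279] turn [ 0.0101 -0.0104  1.5141] or [ 0.0105  0.0102 -1.6274] q6 0.03768429035740497
[[321.4311 190.3604]]
```

Call:
carry_out:
  steps: [-0.406,0.103,-0.03,0,0,0.14,1,-0.406,0.103,-0.03,0,0,0.28,1,-0.406,0.103,-0.03,0,0,0.42,1,-0.406,0.103,-0.03,0,0,0.56,1,-0.406,0.103,-0.03,0,0,0.7,1,-0.406,0.103,-0.03,0,0,0.84,1,-0.406,0.103,-0.03,0,0,0.98,1,-0.406,0.103,-0.03,0,0,1.12,1,-0.406,0.103,-0.03,0,0,1.26,1,-0.406,0.103,-0.03,0,0,1.4,1,-0.406,0.103,-0.03,0,0,1.514,1,-0.406,0.103,-0.03,0,0,1.514,1,-0.406,0.103,-0.03,0,0,1.514,1]

```text
time_s: 16.45
eef_pos: [0.597, -0.3033, 0.2897]
eef_rot: [-0.0, 1.0, 0.001, -0.0]
wrist_force: [-0.8, -0.4, 0.8]
opening: 1.0
grasp_force: 0.0
```

```bash
python3 box.py c1 .059 .60 -.303
python3 - <<'E'
import cv2,numpy as np
a=cv2.imread("pics/p1.png");b=cv2.imread("pics/c1.png")
cv2.imwrite("pics/v1.png",cv2.resize(np.vstack([a,b]),(480,600)))
E
```

```text
px [295 143] [349 206] centre (602.82763671875, -302.83416748046875) size (48.41542053222656, 58.77632141113281) angle of first side 87.45233917236328
tcp [ 0.597  -0.3032  0.2898] yaw 0.16085737322056867 q6 0.9212028103139926
```

View pics/v1.png

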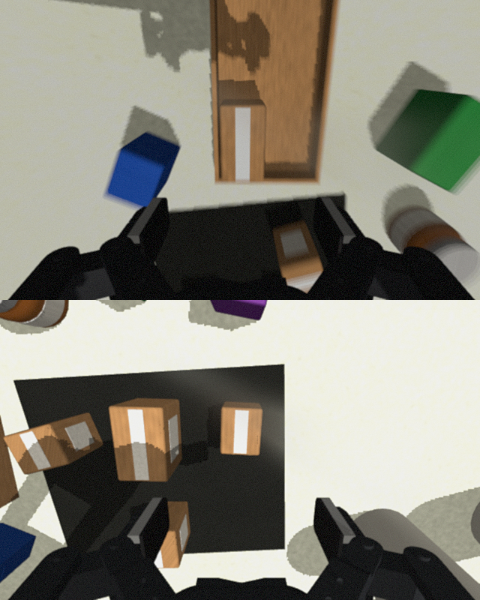

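The view shows low_long seated in the carton corner and low_short centred at (322,175).

Call:
carry_out:
  steps: [0.006,0,0.05,0,0,0.047,1,0.006,0,0.1,0,0,0.047,1,0.006,0,0.15,0,0,0.047,1,0.006,0,0.175,0,0,0.047,1,0.006,0,0.182,0,0,0.047,1,0.006,0,0.182,0,0,0.047,1,0.006,0,0.182,0,0,0.047,0,0.006,0,0.182,0,0,0.047,0,0.006,0,0.182,0,0,0.047,0,0.006,0,0.182,0,0,0.047,0,0.006,0,0.182,0,0,0.047,0]

```text
time_s: 17.6
eef_pos: [0.6044, -0.3044, 0.1109]
eef_rot: [0.001, 1.0, -0.023, 0.002]
wrist_force: [-0.4, 0.4, 6.4]
opening: 0.571
grasp_force: 64.4
```

```bash
python3 pl.py .03 .0325 .25 0
```

```text
w [0.5224 0.1924] tcp [ 0.6044 -0.3044  0.1109] f [-0.4344  0.3526  6.424 ] 0.5712668192931688
shift [-0.1047 -0.492  -0.1408] turn [ 0.0051 -0.0012 -1.5567] or [-0.0012 -0.0051  1.5849] q6 0.9761377998456026
```

Call:
carry_out:
  steps: [0,0,-0.05,0,0,0,0,0,0,-0.1,0,0,0,0,-0.02,-0.05,-0.14,0,0,-0.14,0,-0.105,-0.492,-0.14,0,0,-0.28,0,-0.105,-0.492,-0.14,0,0,-0.42,0,-0.105,-0.492,-0.14,0,0,-0.56,0,-0.105,-0.492,-0.14,0,0,-0.7,0,-0.105,-0.492,-0.14,0,0,-0.84,0,-0.105,-0.492,-0.14,0,0,-0.98,0,-0.105,-0.492,-0.14,0,0,-1.12,0,-0.105,-0.492,-0.14,0,0,-1.26,0,-0.105,-0.492,-0.14,0,0,-1.4,0,-0.105,-0.492,-0.14,0,0,-1.556,0,-0.105,-0.492,-0.14,0,0,-1.556,0,-0.105,-0.492,-0.14,0,0,-1.556,0,-0.105,-0.492,-0.14,0,0,-1.556,0]

```text
time_s: 19.2
eef_pos: [0.5216, 0.1919, 0.2482]
eef_rot: [0.0, 0.73, 0.684, -0.0]
wrist_force: [-0.6, 0.2, -2.8]
opening: 0.572
grasp_force: 63.4
```

```bash
python3 pl.py .03 .0325 .112 0
```

```text
w [0.5224 0.1924] tcp [0.5216 0.1919 0.2482] f [-0.5769  0.1985 -2.7684] 0.5715000139217675
shift [0.0007 0.0007 0.1362] turn [ 0.0003  0.0003 -0.0045] or [ 0.0005 -0.0005  3.1371] q6 0.2047563645723938
```

Call:
carry_out:
  steps: [0.0015,0.001,0.05,0,0,-0.004,0,0.0015,0.001,0.09,0,0,-0.004,0,0.0015,0.001,0.115,0,0,-0.004,0,0.0015,0.001,0.13,0,0,-0.004,0,0.0015,0.001,0.137,0,0,-0.004,0,0.0015,0.001,0.137,0,0,-0.004,0,0.0015,0.001,0.137,0,0,-0.004,0,0.0015,0.001,0.137,0,0,-0.004,0.85,0.0015,0.001,0.137,0,0,-0.004,0.85,0.0015,0.001,0.137,0,0,-0.004,0.85,0.0015,0.001,0.137,0,0,-0.004,0.85,0.0015,0.001,0.09,0,0,-0.004,0.85,0.0015,0.001,0.05,0,0,-0.004,1,0.0015,0.001,0,0,0,-0.004,1]

```text
time_s: 20.6
eef_pos: [0.5214, 0.1943, 0.248]
eef_rot: [-0.001, 0.727, 0.686, -0.001]
wrist_force: [1.1, 0.0, -0.2]
opening: 1.002
grasp_force: 0.0
```

Run:
```python
from h import *
togo((.45,-.19,.30),np.radians(90))
```

```text
shift [-0.3878 -0.0491 -0.0516] turn [-0.0021  0.0029  1.5128] or [-0.003  -0.0021 -1.6288] q6 0.20132724131041999
```

Call:
carry_out:
  steps: [-0.388,-0.049,-0.07,0,0,0.14,1,-0.388,-0.049,-0.07,0,0,0.28,1,-0.388,-0.049,-0.07,0,0,0.42,1,-0.388,-0.049,-0.07,0,0,0.56,1,-0.388,-0.049,-0.07,0,0,0.7,1,-0.388,-0.049,-0.07,0,0,0.84,1,-0.388,-0.049,-0.07,0,0,0.98,1,-0.388,-0.049,-0.07,0,0,1.12,1,-0.388,-0.049,-0.07,0,0,1.26,1,-0.388,-0.049,-0.07,0,0,1.4,1,-0.388,-0.049,-0.07,0,0,1.513,1,-0.388,-0.049,-0.07,0,0,1.513,1,-0.388,-0.049,-0.07,0,0,1.513,1]

```text
time_s: 21.9
eef_pos: [0.451, -0.19, 0.318]
eef_rot: [0.0, 1.0, 0.002, 0.0]
wrist_force: [-0.9, -0.7, -0.6]
opening: 1.004
grasp_force: 0.0
```

```bash
python3 box.py d1 .084 .45 -.19
```

```text
px [289 154] [351 214] centre (446.8544006347656, -188.83999633789062) size (58.45306396484375, 57.88075637817383) angle of first side 1.779308557510376
tcp [ 0.451 -0.19   0.318] yaw 0.16030840704749275 q6 0.9262543553207173
```

Call:
carry_out:
  steps: [-0.004,-0.001,0.05,0,0,-0.028,1,-0.004,-0.001,0.1,0,0,-0.028,1,-0.004,-0.001,0.15,0,0,-0.028,1,-0.004,-0.001,0.18,0,0,-0.028,1,-0.004,-0.001,0.193,0,0,-0.028,1,-0.004,-0.001,0.193,0,0,-0.028,1,-0.004,-0.001,0.193,0,0,-0.028,0,-0.004,-0.001,0.193,0,0,-0.028,0,-0.004,-0.001,0.193,0,0,-0.028,0,-0.004,-0.001,0.193,0,0,-0.028,0,-0.004,-0.001,0.193,0,0,-0.028,0]

```text
time_s: 23.05
eef_pos: [0.4485, -0.19, 0.1273]
eef_rot: [0.001, 1.0, 0.014, 0.002]
wrist_force: [1.1, 2.1, 6.3]
opening: 0.693
grasp_force: 65.8
```

```bash
python3 pl.py .073 -.0275 .265 90
```

```text
w [0.5849 0.2317] tcp [ 0.4485 -0.19    0.1273] f [1.1449 2.1142 6.2966] 0.6925536604079846
shift [ 0.1487 -0.4173 -0.1382] turn [ 0.0025 -0.0039  0.0892] or [ 0.006   0.0038 -3.0524] q6 0.897379079619164
```

Call:
carry_out:
  steps: [0,0,-0.05,0,0,0,0,0,0,-0.1,0,0,0,0,0.02,-0.05,-0.138,0,0,0.03,0,0.149,-0.417,-0.138,0,0,0.089,0,0.149,-0.417,-0.138,0,0,0.089,0,0.149,-0.417,-0.138,0,0,0.089,0,0.149,-0.417,-0.138,0,0,0.089,0,0.149,-0.417,-0.138,0,0,0.089,0,0.149,-0.417,-0.138,0,0,0.089,0,0.149,-0.417,-0.138,0,0,0.089,0,0.149,-0.417,-0.138,0,0,0.089,0,0.149,-0.417,-0.138,0,0,0.089,0,0.149,-0.417,-0.138,0,0,0.089,0,0.149,-0.417,-0.138,0,0,0.089,0,0.149,-0.417,-0.138,0,0,0.089,0]

```text
time_s: 24.55
eef_pos: [0.5842, 0.2305, 0.2632]
eef_rot: [0.0, 1.0, -0.031, 0.0]
wrist_force: [-0.5, -0.3, -1.4]
opening: 0.693
grasp_force: 66.3
```

```bash
python3 pl.py .073 -.0275 .128 90
```

```text
w [0.5849 0.2317] tcp [0.5842 0.2305 0.2632] f [-0.4514 -0.3039 -1.3756] 0.6932481378914185
shift [ 0.0006 -0.0013  0.1352] turn [ 0.0003 -0.     -0.0017] or [-0.     -0.0005  3.1399] q6 1.8208860623163599
```

Call:
carry_out:
  steps: [0.001,-0.002,0.05,0,0,-0.002,0,0.001,-0.002,0.09,0,0,-0.002,0,0.001,-0.002,0.115,0,0,-0.002,0,0.001,-0.002,0.13,0,0,-0.002,0,0.001,-0.002,0.136,0,0,-0.002,0,0.001,-0.002,0.136,0,0,-0.002,0,0.001,-0.002,0.136,0,0,-0.002,0]

```text
time_s: 25.25
eef_pos: [0.5865, 0.2333, 0.1285]
eef_rot: [-0.0, 1.0, -0.03, 0.001]
wrist_force: [0.6, 0.2, -2.5]
opening: 0.687
grasp_force: 66.3
```

Call:
carry_out:
  steps: [-0.001,0,0,0,0,0,0.9,-0.001,0,0,0,0,0,0.9,-0.001,0,0,0,0,0,0.9,-0.001,0,0,0,0,0,0.9,-0.001,0,-0.05,0,0,0,0.9,-0.001,0,-0.1,0,0,0,0.9,-0.001,0.03,-0.16,0,0,0,1,-0.001,0.06,-0.19,0,0,0,1]

```text
time_s: 26.05
eef_pos: [0.5814, 0.1804, 0.3131]
eef_rot: [-0.0, 1.0, -0.028, 0.001]
wrist_force: [1.2, -0.5, 0.2]
opening: 1.0
grasp_force: 0.0
```

Run:
```python
from h import *
togo((.59,-.187,.32),np.radians(90))
```

```text
shift [ 0.0294  0.3663 -0.0071] turn [-0.0007 -0.0026 -0.0565] or [-0.004   0.0011  3.085 ] q6 1.733235357780188
```

Call:
carry_out:
  steps: [0.029,0.366,-0.007,0,0,-0.056,1,0.029,0.366,-0.007,0,0,-0.056,1,0.029,0.366,-0.007,0,0,-0.056,1,0.029,0.366,-0.007,0,0,-0.056,1,0.029,0.366,-0.007,0,0,-0.056,1,0.029,0.366,-0.007,0,0,-0.056,1,0.029,0.366,-0.007,0,0,-0.056,1,0.029,0.366,-0.007,0,0,-0.056,1,0.029,0.366,-0.007,0,0,-0.056,1,0.029,0.366,-0.007,0,0,-0.056,1,0.029,0.366,-0.007,0,0,-0.056,1]

```text
time_s: 27.15
eef_pos: [0.5887, -0.1857, 0.317]
eef_rot: [-0.0, 1.0, -0.001, -0.0]
wrist_force: [0.8, -0.0, 0.3]
opening: 0.995
grasp_force: 0.0
```

```bash
python3 box.py b1 .084 .59 -.187
```

```text
px [304 160] [367 248] centre (563.7457885742188, -197.94566345214844) size (58.398582458496094, 88.7640380859375) angle of first side 88.26526641845703
tcp [ 0.5887 -0.1856  0.3171] yaw -0.05773827352936265 q6 1.0742341932013917
```

tall_long has been nudged aside, about 28 mm from its first reading, so I use the fresh measurement.

Call:
carry_out:
  steps: [-0.025,0.012,0.05,0,0,0.029,1,-0.025,0.012,0.1,0,0,0.029,1,-0.025,0.012,0.15,0,0,0.029,1,-0.025,0.012,0.175,0,0,0.029,1,-0.025,0.012,0.184,0,0,0.029,1,-0.025,0.012,0.184,0,0,0.029,1,-0.025,0.012,0.184,0,0,0.029,0,-0.025,0.012,0.184,0,0,0.029,0,-0.025,0.012,0.184,0,0,0.029,0,-0.025,0.012,0.184,0,0,0.029,0,-0.025,0.012,0.184,0,0,0.029,0]

```text
time_s: 28.3
eef_pos: [0.5652, -0.1997, 0.1363]
eef_rot: [0.001, 1.0, -0.016, 0.002]
wrist_force: [-0.3, 3.1, 7.0]
opening: 0.692
grasp_force: 65.2
```

```bash
python3 pl.py -.006 -.0275 .275 0
```

```text
w [0.5801 0.1528] tcp [ 0.5652 -0.1997  0.1363] f [-0.2805  3.0769  6.9571] 0.6920520941700999
shift [ 0.0042 -0.3526 -0.1393] turn [ 0.0049 -0.0024 -1.5417] or [-0.0024 -0.0049  1.5999] q6 1.064597611031491
```

Call:
carry_out:
  steps: [0,0,-0.05,0,0,0,0,0,0,-0.1,0,0,0,0,0.004,-0.05,-0.139,0,0,-0.14,0,0.004,-0.353,-0.139,0,0,-0.28,0,0.004,-0.353,-0.139,0,0,-0.42,0,0.004,-0.353,-0.139,0,0,-0.56,0,0.004,-0.353,-0.139,0,0,-0.7,0,0.004,-0.353,-0.139,0,0,-0.84,0,0.004,-0.353,-0.139,0,0,-0.98,0,0.004,-0.353,-0.139,0,0,-1.12,0,0.004,-0.353,-0.139,0,0,-1.26,0,0.004,-0.353,-0.139,0,0,-1.4,0,0.004,-0.353,-0.139,0,0,-1.541,0,0.004,-0.353,-0.139,0,0,-1.541,0,0.004,-0.353,-0.139,0,0,-1.541,0,0.004,-0.353,-0.139,0,0,-1.541,0]

```text
time_s: 29.9
eef_pos: [0.579, 0.1532, 0.2726]
eef_rot: [0.0, 0.73, 0.684, 0.0]
wrist_force: [0.9, -0.2, -3.2]
opening: 0.684
grasp_force: 67.0
```

```bash
python3 pl.py -.006 -.0275 .138 0
python3 - <<'E'
from h import *
im=cam("wrist","p3");cv2.imwrite("pics/p3v.png",im)
im,d=load("p3")
C=np.array([.553,.1605]);a=np.radians(86.5);ex=np.array([np.cos(a),np.sin(a)]);ey=np.array([-ex[1],ex[0]])
print([proj(d,[*(C+x*ex+y*ey),.035])[0].round() for x,y in((-.113,-.066),(.113,-.066),(.113,.066),(-.113,.066))])
E
```

```text
w [0.5801 0.1528] tcp [0.579  0.1532 0.2726] f [ 0.8507 -0.1914 -3.1975] 0.6843572775996476
shift [-0.0003  0.0011  0.1346] turn [ 0.0007 -0.0001 -0.0039] or [-0.0002 -0.001   3.1377] q6 0.12570591388432964
[array([359., 279.]), array([367.,  42.]), array([210.,  42.]), array([233., 279.])]
```

View pics/p3v.png

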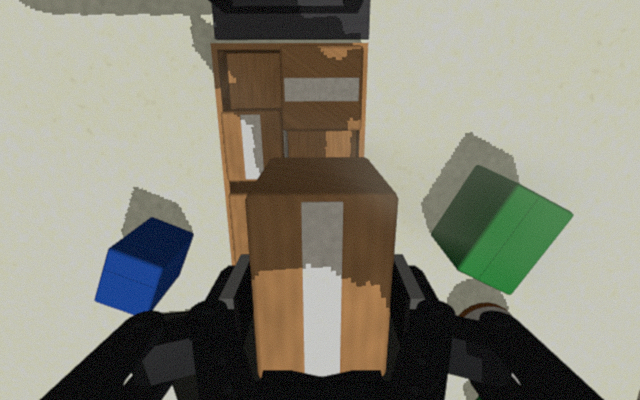

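Run:
```python
from h import *
im,d=load("p3")
C=np.array([.553,.1605]);a=np.radians(86.5);ex=np.array([np.cos(a),np.sin(a)]);ey=np.array([-ex[1],ex[0]])
def c(uv,z):
    P=ray(d,uv,z)[0,:2]-C;return np.array([P@ex,P@ey])
for n,uv,z in(("D near top L",(284,129),.085),("D near top R",(359,130),.085),("held top far L",(247,195),.2203),("held far R",(397,196),.2203),("held bottom far L",(272,158),.1403),("held bottom far R",(368,158),.1403)): print(n,c(uv,z))
```

```text
D near top L [0.0467 0.0011]
D near top R [ 0.0458 -0.0557]
held top far L [0.0362 0.0013]
held far R [ 0.0356 -0.0563]
held bottom far L [0.0352 0.003 ]
held bottom far R [ 0.035  -0.0557]
```

Call:
carry_out:
  steps: [0.004,0.001,0.05,0,0,-0.004,0,0.004,0.001,0.09,0,0,-0.004,0,0.004,0.001,0.115,0,0,-0.004,0,0.004,0.001,0.13,0,0,-0.004,0,0.004,0.001,0.136,0,0,-0.004,0,0.004,0.001,0.136,0,0,-0.004,0,0.004,0.001,0.136,0,0,-0.004,0]

```text
time_s: 30.65
eef_pos: [0.5812, 0.1573, 0.1375]
eef_rot: [0.001, 0.728, 0.686, 0.001]
wrist_force: [0.9, -0.3, -2.1]
opening: 0.686
grasp_force: 67.0
```

Call:
carry_out:
  steps: [0,0,0.001,0,0,0,0.9,0,0,0.001,0,0,0,0.9,0,0,0.001,0,0,0,0.9,0,0,0.001,0,0,0,0.9,0,0,-0.05,0,0,0,0.9,0,0,-0.1,0,0,0,1,0,0,-0.15,0,0,0,1]

```text
time_s: 31.35
eef_pos: [0.5798, 0.1572, 0.2866]
eef_rot: [-0.0, 0.727, 0.686, -0.0]
wrist_force: [1.4, -0.0, 0.8]
opening: 0.998
grasp_force: 0.0
```

Run:
```python
from h import *
togo((.586,-.067,.32),np.radians(103))
```

```text
shift [-0.2234  0.0192 -0.0334] turn [-0.0007  0.0007  1.2858] or [-0.0007 -0.0008 -1.8558] q6 0.12548230591785836
```

Call:
carry_out:
  steps: [-0.223,0.019,-0.033,0,0,0.14,1,-0.223,0.019,-0.033,0,0,0.28,1,-0.223,0.019,-0.033,0,0,0.42,1,-0.223,0.019,-0.033,0,0,0.56,1,-0.223,0.019,-0.033,0,0,0.7,1,-0.223,0.019,-0.033,0,0,0.84,1,-0.223,0.019,-0.033,0,0,0.98,1,-0.223,0.019,-0.033,0,0,1.12,1,-0.223,0.019,-0.033,0,0,1.286,1,-0.223,0.019,-0.033,0,0,1.286,1,-0.223,0.019,-0.033,0,0,1.286,1]

```text
time_s: 32.45
eef_pos: [0.5862, -0.0664, 0.3182]
eef_rot: [-0.0, 0.993, 0.115, 0.0]
wrist_force: [0.1, -0.2, 0.3]
opening: 1.001
grasp_force: 0.0
```

```bash
python3 box.py a1 .084 .586 -.067
```

```text
px [290 154] [352 205] centre (586.3472900390625, -66.16299438476562) size (48.597251892089844, 57.96416473388672) angle of first side 15.027891159057617
tcp [ 0.5862 -0.0665  0.3182] yaw 13.1876438910268 q6 1.0266934940738723
```

Call:
carry_out:
  steps: [0,0,0.05,0,0,-0.032,1,0,0,0.1,0,0,-0.032,1,0,0,0.15,0,0,-0.032,1,0,0,0.175,0,0,-0.032,1,0,0,0.185,0,0,-0.032,1,0,0,0.185,0,0,-0.032,1,0,0,0.185,0,0,-0.032,0,0,0,0.185,0,0,-0.032,0,0,0,0.185,0,0,-0.032,0,0,0,0.185,0,0,-0.032,0,0,0,0.185,0,0,-0.032,0]

```text
time_s: 33.6
eef_pos: [0.5879, -0.0667, 0.1359]
eef_rot: [0.001, 0.992, 0.129, 0.002]
wrist_force: [0.1, 2.3, 6.5]
opening: 0.685
grasp_force: 65.4
```

```bash
python3 pl.py -.079 -.0275 .275 0
```

```text
w [0.5756 0.08  ] tcp [ 0.5879 -0.0667  0.1359] f [0.0618 2.3073 6.5132] 0.6845806175797424
shift [ 0.0264 -0.1446 -0.1393] turn [ 0.0047 -0.0023 -1.2505] or [-0.0025 -0.0051  1.8911] q6 0.9978062622001665
```

Call:
carry_out:
  steps: [0,0,-0.05,0,0,0,0,0,0,-0.1,0,0,0,0,0,0,-0.14,0,0,-0.14,0,0.026,-0.145,-0.14,0,0,-0.28,0,0.026,-0.145,-0.14,0,0,-0.42,0,0.026,-0.145,-0.14,0,0,-0.56,0,0.026,-0.145,-0.14,0,0,-0.7,0,0.026,-0.145,-0.14,0,0,-0.84,0,0.026,-0.145,-0.14,0,0,-0.98,0,0.026,-0.145,-0.14,0,0,-1.12,0,0.026,-0.145,-0.14,0,0,-1.25,0,0.026,-0.145,-0.14,0,0,-1.25,0,0.026,-0.145,-0.14,0,0,-1.25,0,0.026,-0.145,-0.14,0,0,-1.25,0]

```text
time_s: 35.0
eef_pos: [0.5742, 0.0803, 0.2734]
eef_rot: [0.0, 0.73, 0.684, 0.0]
wrist_force: [0.1, -0.6, -1.9]
opening: 0.691
grasp_force: 66.1
```

```bash
python3 pl.py -.079 -.0275 .138 0
python3 - <<'E'
from h import *
im=cam("wrist","p4");cv2.imwrite("pics/p4v.png",im)
E
```

```text
w [0.5756 0.08  ] tcp [0.5742 0.0803 0.2734] f [ 0.1418 -0.5995 -1.9382] 0.690610005582795
shift [-0.0002  0.0014  0.1354] turn [ 0.0004  0.     -0.0035] or [ 0.     -0.0006  3.1381] q6 -0.0011065899250480384
```

View pics/p4v.png

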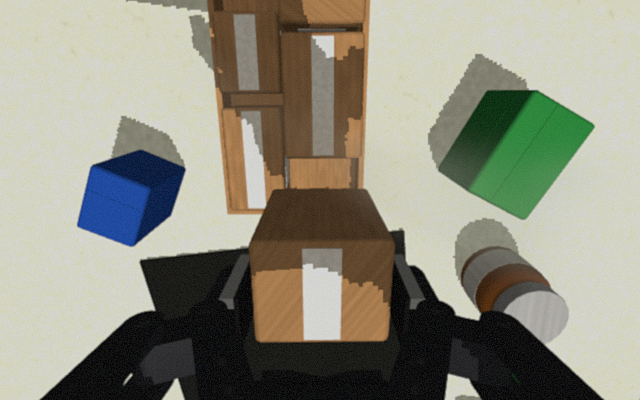

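Run:
```python
from h import *
im,d=load("p4")
C=np.array([.553,.1605]);a=np.radians(86.5);ex=np.array([np.cos(a),np.sin(a)]);ey=np.array([-ex[1],ex[0]])
def c(uv,z):
    P=ray(d,uv,z)[0,:2]-C;return np.array([P@ex,P@ey])
for n,uv,z in(("B near top L",(284,157),.085),("B near top R",(360,157),.085),("held top far L",(251,240),.2215),("held far R",(390,240),.2215),("held near L",(255,340),.2215),("held bottom far L",(273,190),.1415),("held bottom far R",(367,190),.1415),("rim near end",(245,213),.035)): print(n,c(uv,z))
```

```text
B near top L [-0.048   0.0023]
B near top R [-0.0481 -0.0569]
held top far L [-0.0556  0.0013]
held far R [-0.0557 -0.0543]
held near L [-0.1043  0.0028]
held bottom far L [-0.0582  0.0036]
held bottom far R [-0.0583 -0.0555]
rim near end [-0.1127  0.0483]
```

Call:
carry_out:
  steps: [0.0015,0.001,0.05,0,0,-0.003,0,0.0015,0.001,0.09,0,0,-0.003,0,0.0015,0.001,0.115,0,0,-0.003,0,0.0015,0.001,0.13,0,0,-0.003,0,0.0015,0.001,0.1365,0,0,-0.003,0,0.0015,0.001,0.1365,0,0,-0.003,0,0.0015,0.001,0.1365,0,0,-0.003,0]

```text
time_s: 35.75
eef_pos: [0.5764, 0.0817, 0.138]
eef_rot: [0.001, 0.728, 0.686, 0.001]
wrist_force: [-0.1, -0.6, -0.8]
opening: 0.685
grasp_force: 66.1
```

Call:
carry_out:
  steps: [0,0,0.001,0,0,0,0.9,0,0,0.001,0,0,0,0.9,0,0,0.001,0,0,0,0.9,0,0,0.001,0,0,0,0.9,0,0,-0.05,0,0,0,0.9,0,0,-0.1,0,0,0,0.9,0,0,-0.15,0,0,0,0.5,0,0,-0.2,0,0,0.14,0,0.08,0.06,-0.29,0,0,0.28,0,0.08,0.06,-0.29,0,0,0.42,0,0.08,0.06,-0.29,0,0,0.56,0,0.08,0.06,-0.29,0,0,0.7,0,0.08,0.06,-0.29,0,0,0.84,0,0.08,0.06,-0.29,0,0,0.98,0,0.08,0.06,-0.29,0,0,1.12,0,0.08,0.06,-0.29,0,0,1.26,0,0.08,0.06,-0.29,0,0,1.4,0,0.08,0.06,-0.29,0,0,1.571,0,0.08,0.06,-0.29,0,0,1.571,0]

```text
time_s: 37.65
eef_pos: [0.6399, 0.1581, 0.4266]
eef_rot: [0.0, 1.0, -0.031, -0.0]
wrist_force: [-0.1, -0.1, 0.1]
opening: -0.0
grasp_force: 0.0
```

Run:
```python
from h import *
im=cam("wrist","f1");cv2.imwrite("pics/f1v.png",im)
o=ctrl.get_obs();print(o["eef_pos"],o["q"])
H=np.array([.553,.1605])+.152*np.array([.061,.998]);print("hinge",H)
togo((.568,H[1]+.074+.075,.44),np.radians(86.5))
togo((.568,H[1]+.074+.075,.28),np.radians(86.5))
```

```text
[0.6399 0.1581 0.4266] [0.0625 0.3019 1.2173 0.     1.6225 1.692 ]
hinge [0.5623 0.3122]
shift [-0.0895 -0.2984 -0.0134] turn [-0.      0.0001  0.0024] or [-0.0001 -0.     -3.1392] q6 1.6920173869586008
shift [-0.0895 -0.2984  0.1466] turn [-0.      0.0001  0.0024] or [-0.0001 -0.     -3.1392] q6 1.6920173869586008
```

View pics/f1v.png

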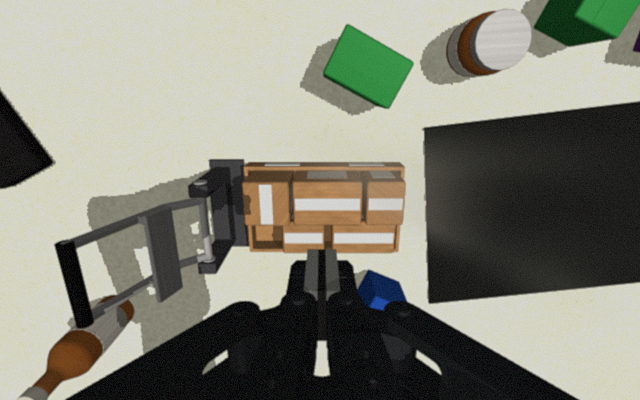

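All five goods stand in two rows and the mat is empty; I now close the clamp from behind.

Call:
carry_out:
  steps: [-0.02,-0.05,-0.02,0,0,0.002,0,-0.04,-0.1,-0.02,0,0,0.002,0,-0.06,-0.15,-0.02,0,0,0.002,0,-0.08,-0.2,-0.02,0,0,0.002,0,-0.089,-0.25,-0.02,0,0,0.002,0,-0.089,-0.298,-0.02,0,0,0.002,0,-0.089,-0.298,-0.02,0,0,0.002,0,-0.089,-0.298,0.03,0,0,0.002,0,-0.089,-0.298,0.08,0,0,0.002,0,-0.089,-0.298,0.12,0,0,0.002,0,-0.089,-0.298,0.142,0,0,0.002,0,-0.089,-0.298,0.142,0,0,0.002,0]

```text
time_s: 38.9
eef_pos: [0.5669, 0.4598, 0.2789]
eef_rot: [0.002, 1.0, -0.029, -0.004]
wrist_force: [0.3, -0.7, 0.1]
opening: 0.005
grasp_force: 0.0
```

Call:
carry_out:
  steps: [0,0.03,0,0,0,0,0,0,0.053,0.002,0,0,0,0,0,0.065,-0.003,0,0,0,0,0,0.078,-0.006,0,0,0,0,0,0.103,-0.014,0,0,0,0,0,0.126,-0.016,0,0,0,0,0,0.148,-0.015,0,0,0,0,0,0.17,-0.01,0,0,0,0,0,0.191,-0.002,0,0,0,0,0,0.204,0.005,0,0,0,0,0,0.217,0.0135,0,0,0,0,0,0.229,0.0235,0,0,0,0,0,0.2395,0.034,0,0,0,0,0,0.249,0.0455,0,0,0,0,0,0.249,0.0455,0,0,0,0]

```text
time_s: 40.4
eef_pos: [0.5523, 0.2109, 0.2364]
eef_rot: [0.001, 1.0, -0.031, -0.002]
wrist_force: [0.1, 0.7, -0.2]
opening: -0.003
grasp_force: 0.0
```

Run:
```python
from h import *
im=cam("scene","s3");cv2.imwrite("pics/s3c.png",cv2.resize(im[140:280,300:480],None,fx=4,fy=4))
```

```text
(no output)
```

View pics/s3c.png

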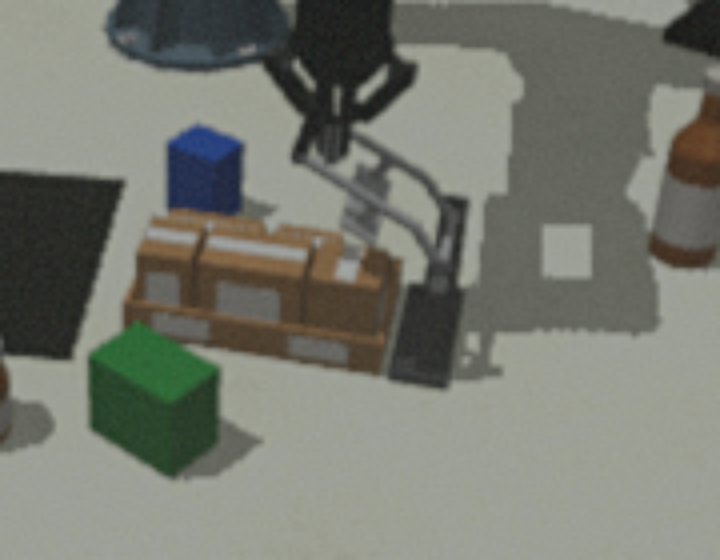

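Call:
carry_out:
  steps: [0,-0.012,0,0,0,0,0,0,-0.012,-0.04,0,0,0,0,0,-0.012,-0.08,0,0,0,0,0,0.024,-0.08,0,0,0,0,0,0.024,-0.08,0,0,0,0,0,0.024,-0.05,0,0,0,0,0,0.024,-0.03,0,0,0,0,0,0.031,-0.017,0,0,0,0,0,0.038,-0.004,0,0,0,0,0,0.043,0.01,0,0,0,0,0,0.0475,0.022,0,0,0,0,0,0.05,0.032,0,0,0,0,0,0.05,0.037,0,0,0,0,0,0.05,0.037,0,0,0,0]

```text
time_s: 41.85
eef_pos: [0.5501, 0.1623, 0.2013]
eef_rot: [0.0, 1.0, -0.031, -0.001]
wrist_force: [-1.1, -0.5, 0.1]
opening: 0.001
grasp_force: 0.0
```

Call:
carry_out:
  steps: [0,0,0.002,0,0,0,0,0,0,0.004,0,0,0,0,0,0,0.004,0,0,0,0]

```text
time_s: 42.15
eef_pos: [0.5507, 0.1625, 0.1995]
eef_rot: [0.0, 1.0, -0.03, 0.0]
wrist_force: [-2.7, -1.7, 5.9]
opening: -0.003
grasp_force: 3.4
```

Call:
carry_out:
  steps: [0,0,0.002,0,0,0,0,0,0,0.004,0,0,0,0,0,0,0.004,0,0,0,0]

```text
time_s: 42.45
eef_pos: [0.551, 0.1626, 0.1989]
eef_rot: [0.0, 1.0, -0.03, 0.001]
wrist_force: [-14.6, -3.3, 29.9]
opening: 0.0
grasp_force: 15.2
```

Call:
carry_out:
  steps: [0,0,-0.03,0,0,0,0,0,0,-0.08,0,0,0,0,0.03,0,-0.13,0,0,0,0,0.08,0,-0.18,0,0,0,0,0.08,0,-0.22,0,0,0,0,0.08,0,-0.22,0,0,0,0]

```text
time_s: 43.05
eef_pos: [0.6328, 0.1575, 0.4209]
eef_rot: [-0.001, 1.0, -0.031, 0.005]
wrist_force: [-0.5, 0.3, 0.7]
opening: -0.001
grasp_force: 0.0
```

Run:
```python
from h import *
s=cam("scene","s4");w=cam("wrist","f2")
cv2.imwrite("pics/fin.png",np.vstack([cv2.resize(s[140:260,310:450],(560,300),interpolation=cv2.INTER_CUBIC) if 0 else cv2.resize(s[170:250,310:460],(560,299)),cv2.resize(w[110:271,150:450],(560,300))]))
```

```text
(no output)
```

View pics/fin.png

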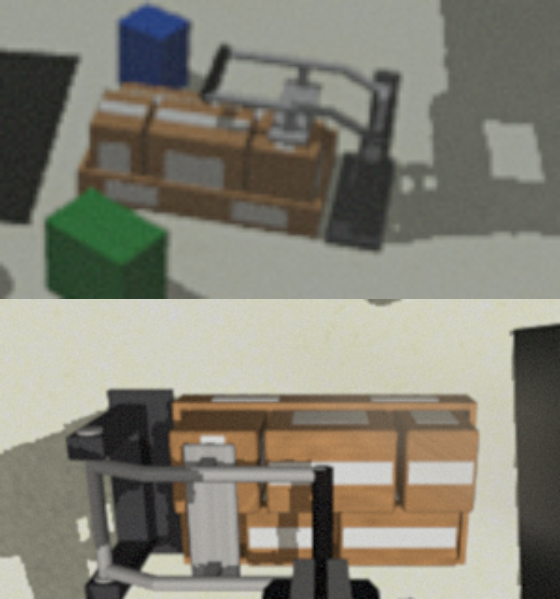

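The final view shows all five goods seated in the carton, with the clamp level and shut over them (bar centre about 0.119 m up; 0.120 expected).

```bash
python3 -c "
from bench import ctrl
print(ctrl.hand_in())"
```

```text
the job is handed in; nothing more can be done
None
```

I swung the clamp fully back, packed all five goods on the mat (there was no tin) upright and flat in two rows, shut the clamp fully to its stop, left the bag roll, sauce bottle and jar alone, and handed the job in at about 43 s; no verdict came back.

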